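# Fasten a plaque on the engraving stand

### The arm

A 7-joint arm with a two-finger parallel gripper is mounted at the origin on a cart in front of the work surface, level with it; the furniture and walls round the work are solid. World frame = base frame: x ahead of the robot, y to its left, z up, the work surface at z = 0. Lengths are in m, angles in degrees, forces in N, time in s.
With the tool pointing down it reaches from about 0.425 to 0.875 m from the base axis. Payload 4.7 kg.
Tool frame: the origin (TCP) lies at the very end of the fingers, on their centre line; the grasp point (between the pads) lies 19 mm behind it; z points along the fingers, y is the line along which they close (so a half turn about z gives the same grasp; the last joint's range is limited). The gripper opens to 87 mm and grips with 3 to 60 N. Pads are 19 mm wide; open, the fingers measure 117 mm over their backs; the gripper's body (75 mm by 190 mm) begins 51 mm behind the grasp point.
Start: joints at [77.069, 18.392, -4.016, 83.108, 1.295, 78.541, -3.26], TCP at [0.154, -0.631, 0.223] pointing down, gripper open.
Joint ranges: [-163.93, 163.93], [-17.29, 119.83], [-79.2, 71.16], [3.27, 140.29], [-89.18, 269.18], [5.43, 117.66], [-154.24, 154.24]. Speed limits (degrees/s): [147.25, 147.25, 180, 180, 180, 180, 180].

### API

Orientations are given as [roll, pitch, yaw] about the fixed x, y, z axes, in that order (R = Rz(yaw) Ry(pitch) Rx(roll)).
In Python, from cell import get_obs, read_camera, sign_off, silhouettes gives the robot as it stands.
- The arm moves only by the tool play_rows, never from a script. Its argument "steps" is a list that holds one entry, the list of rows, each a list of 7 numbers: the shift along the tool's x, y, z in m, then the turn, a rotation vector about the tool's x, y, z in rad, then the finger opening in m, from 0 to 0.087. A call has 1 to 12 rows; each row shifts and turns the commanded pose from where the row before left it, along the tool's axes as they then stand; what a row does not reach is not made up. A row lasts 1/10 s, in which the tool goes at most 50 mm and 8.59 degrees, less where a joint would pass 70% of its speed; a pose out of reach is approached as far as the arm can. A call is refused whole if a number of a shift passes 0.05 or a number of a turn 0.15, either way. A call with a gripper value outside its range is refused whole. The fingers move at their own pace and stop on an object; "force" is the grip in N (left out, the last holds). Time passes only in rows, so rows that do not move let the fingers close. It gives the time, the measured TCP pose, the force, the opening and the grip force at its end, in the units of the state.
- get_obs(): the state, without advancing time (a new reading comes with each control period).
- read_camera(name): name is "side" or "top"; returns a dict with "frame" (420x560x3 uint8, red, green, blue), "intrinsics" (3x3 intrinsics, pixels), "k1" (the pictures are not rectified: a ray, as slopes to the right and down, at radius r is drawn at 1 + k1 r^2 times it, then the intrinsics apply), "view" (4x4, takes a point from world to camera coordinates). Camera axes: x right, y up, looking along -z (the intrinsics and any distortion apply to the point x, -y, -z); pixel columns grow to the right and rows downward; lengths in m; the calibration is good to about 2 mm. A picture is of the moment at which its call begins. There is no depth.
- sign_off(): hands the job in; it is judged then, once.
Trained networks look in the newest picture that a camera, given by its name, has taken for a name from the list of things; names that differ only in an ending like _2 or _b are one class to them, and where a whole thing is asked for, a point or a joint stands for the part that bears it (a point fixed in the world has none). Each returns a list of dicts, best first, with "p" (0 to 1); they miss things now and then, are a little off and sometimes report something else, mostly with a low value. They report only what shows in the picture. A call takes as long as a camera call. They do not tell look-alikes from the thing itself.
- silhouettes(camera, name): "pixels" (420x560 bool, what is visible of it) and "extent" ([left, top, right, bottom] in pixels, round what is visible of it).
The state is a dict: "time_s": time; "qpos": joint angles; "joint_velocities": joint speeds; "effort": joint torques, N m; "tool_pos": TCP position; "tool_rot": TCP orientation; "force": force on the tool from outside, world axes, zero at the start; "wrist_torque": the same for the moment, N m; "grip_width": finger opening in m; "grasp_force": force on a finger pad.
Only numpy, scipy, OpenCV 4.12 (cv2) and the standard library are available. Lean on these libraries where they do the work, as an engineer would, in place of code of your own. Each camera call takes 0.05 s, during which the arm holds its last target. There are 200 camera calls.

### The job

Lay the brass-faced plaque on the sloping board, brass side up and lengthways up the slope, its lower end between the two brass pegs and close against the brass ledge. Slide the steel keeper bar down over it as far as it goes, then press the red-winged screw firmly into the board and, keeping up the pressure, turn it clockwise by a good third of a turn in all, so that its thread takes and it stays down by itself. Let go of everything, and do not knock over the brass cup of punches.

Things in the scene. Friction and masses are not known exactly. Their poses are not given: they have to be found in the camera images.
- plaque_center (a point): Loose flat plaque, dark wood with a brass face, 110 x 50 x 16 mm, 0.2 kg, lying brass side up on the table to the right (-y) of the stand. The point is its centre, 8 mm above its underside; x lies along its length, y across its 50 mm width, z out of the brass face. Best taken across the width.
- board_seat (a point): Place of the plaque's centre when laid (either way round): 8 mm above the face of the wooden board, 212 (slope) x 224 mm, that slopes at 30 degrees on a fixed stand, rising away from the robot. x points up the slope, y left, z out of the board. The ledge (14 mm high) has its face at x = -55 mm; two pegs, 8 mm thick, 13 mm high, at x = -41, y = +-34 mm leave the plaque 5 mm play each side.
- pilot_hole (a point): Mouth of the screw's pilot hole, a black hole in a brass ring on the board's face; axes as board_seat, from which it lies 19 mm up the slope and 86 mm to the right. The screw's axis is square to the board.
- keeper (a joint): Slide of the steel keeper bar (m), 32 mm wide, right across the board between side rails, underside 20 and top 30 mm above the board's face. 0 = parked at the top; 0.085 = lower stop, where the screw stands over the pilot hole. Takes 2 to 6 N, stays where left; can be dragged by the screw's red wing. The screw can be pressed in only within about 4 mm of the lower stop.
- screw_grip (a point): Centre of the screw's red wing, 62 long, 14 thick, 28 mm high; the screw is captive in the right part of the keeper bar and travels with it. The point is 66 mm above the board's face while the screw is up. x: along the wing; y: across its thickness; z: the screw's axis, out of the board. 14 mm below it is the top of a 40 mm steel flange that turns with the wing; fingertips may push on it.
- press (a joint): How far the screw is pressed toward the board (m): 0 = up, 0.014 = flange down on the bar. A spring pushes it up, 5.4 N at 0 to 12 N fully pressed; it springs back when let go unless the thread holds it.
- screw (a joint): Turn of the screw (rad), clockwise from above is positive; starts at -0.2 to 0.25, stops at 2.5; friction 0.06 N m holds it. Pressed fully before 0.4, it passes under the first thread at about 0.75; from 1.0 on the thread holds it (wing may be regripped) and draws it in 2.5 mm/rad, 11.5 mm deep at 1.8. Turned past 0.4 unpressed it rides above the thread: turn it back.
- punch_cup: Loose brass cup of chasing punches, 57 mm across, 116 mm high, near the back of the table on the right. Origin: centre of its underside, z up. To be left standing.
Things that resemble listed ones, but are neither listed nor needed, are in the scene too. There is more than one size of the part that bears plaque_center; the job needs the larger.

How it is judged:
By the outcome, as a careful person would: the job done as asked, in the order asked, and still so for the second after the job is handed in, with the robot touching nothing.
It also fails if it takes over 67 s, if anything falls off the work surface, if the arm or the gripper's body presses on something with over 40 N, if the wrist force passes 120 N, or if a joint passes its speed limit or range.

## Working session

There is one attempt and no reset: what is moved stays moved. The work goes in short steps, Python scripts to look and compute and a tool call to move; the robot and the scene stay as the last step left them, time stands still between calls to the robot, and variables do not carry over. Pictures are saved under pics/ and viewed, at most 10 in all, crops included, and the job is handed in when it is done.

Besides the shell and the picture viewer there is one more tool, called after ">>>" in YAML: its name, and indented under it one key for each argument. play_rows: Moves the arm, as the interface text tells. Its arguments: {"type":"object","properties":{"steps":{"type":"array","items":{"type":"array","items":{"type":"array","items":{"type":"number"}}}},"force":{"type":"number"}},"required":["steps"]}

```bash
mkdir -p pics; ls; cat > h.py <<'E'
import numpy as np, cv2
from scipy.spatial.transform import Rotation as R
from cell import get_obs, read_camera, sign_off, silhouettes
def cam(n):
    return read_camera(n)
def proj(c,P):
    P=np.atleast_2d(P); V=np.array(c["view"]); q=P@V[:3,:3].T+V[:3,3]
    s=np.stack([q[:,0]/-q[:,2], -q[:,1]/-q[:,2]],1)
    r2=(s**2).sum(1,keepdims=True); s=s*(1+c["k1"]*r2); K=np.array(c["intrinsics"])
    return s@K[:2,:2].T+K[:2,2]
def ray(c,uv):
    K=np.array(c["intrinsics"]); d=np.linalg.solve(K[:2,:2],np.array(uv,float)-K[:2,2]); s=d.copy()
    for _ in range(20): s=d/(1+c["k1"]*(s@s))
    V=np.array(c["view"]); o=-V[:3,:3].T@V[:3,3]; w=V[:3,:3].T@np.array([s[0],-s[1],-1]); return o,w/np.linalg.norm(w)
def onplane(c,uv,p0,n):
    o,w=ray(c,uv); n=np.array(n,float); return o+w*((np.array(p0)-o)@n)/(w@n)
def tri(c1,u1,c2,u2):
    o1,w1=ray(c1,u1);o2,w2=ray(c2,u2)
    A=np.stack([w1,-w2],1); t=np.linalg.lstsq(A,o2-o1,rcond=None)[0]
    a=o1+w1*t[0]; b=o2+w2*t[1]; return (a+b)/2,np.linalg.norm(a-b)
E
python3 - <<'E'
from h import *
for n in("top","side"):
    c=cam(n); cv2.imwrite(f"pics/{n}0.png",c["frame"][:,:,::-1]); 
    V=np.array(c["view"]); print(n,np.array(c["intrinsics"]).tolist(),c["k1"],(-V[:3,:3].T@V[:3,3]).round(3),V[:3,:3].round(2).tolist())
    for k in("plaque_center","keeper","screw_grip","press","punch_cup"):
        for d in silhouettes(n,k): 
            m=d["pixels"]; ys,xs=np.nonzero(m); print(k,round(d["p"],2),d["extent"],m.sum(),xs.mean().round(1),ys.mean().round(1), cv2.minAreaRect(np.stack([xs,ys],1).astype(np.float32)))
print(get_obs())
E
```

```text
pics
top [[415.59110174152374, 0.0, 271.9011841648369], [0.0, 415.59110174152374, 212.22079424919042], [0.0, 0.0, 1.0]] -0.022305481137277983 [ 0.403 -0.128  0.963] [[-0.02, -1.0, 0.01], [0.97, -0.01, 0.23], [-0.23, 0.01, 0.97]]
plaque_center 0.84 [263.7, 247.8, 303.2, 270.5] 550 281.4 257.5 ((281.4385070800781, 257.4923400878906), (34.481651306152344, 16.00048065185547), 7.125016689300537)
plaque_center 0.58 [315.3, 253.5, 344.1, 306.4] 1113 329.1 281.0 ((329.23736572265625, 280.99407958984375), (50.43423843383789, 23.46766471862793), 88.56790161132812)
plaque_center 0.48 [127.0, 168.0, 241.6, 279.6] 9806 180.5 221.7 ((177.99496459960938, 222.0285186767578), (109.36890411376953, 98.1886978149414), 10.007979393005371)
keeper 0.62 [128.0, 184.1, 232.4, 230.9] 1916 182.2 201.9 ((178.423095703125, 206.88461303710938), (105.90271759033203, 33.339744567871094), 11.309932708740234)
screw_grip 0.69 [194.3, 197.2, 214.8, 226.5] 406 203.9 211.9 ((205.0, 212.5), (31.0, 18.0), 90.0)
screw_grip 0.64 [126.9, 164.7, 241.2, 281.2] 9740 180.8 221.8 ((177.8868408203125, 222.2471466064453), (108.81079
[... 1662 characters left out ...]
s': 0.6, 'qpos': array([77.06737249, 18.38988945, -4.01645665, 83.10794227,  1.29397676,
       78.53957934, -3.26151657]), 'joint_velocities': array([-0.03211458,  0.00383875,  0.05839869, -0.0588966 , -0.02700799,
        0.03978524, -0.0153818 ]), 'effort': array([-6.17983437e-05, -4.90799010e+01, -4.02675066e-01, -3.12609243e+01,
       -6.36738329e-02,  3.38202249e-02,  1.09106742e-05]), 'tool_pos': array([ 0.15437929, -0.63142808,  0.22260621]), 'tool_rot': array([1.79992335e+02, 1.59024184e-03, 1.37400508e+01]), 'force': array([ 0.24369197, -0.52393402,  0.27246273]), 'wrist_torque': array([ 0.00197549,  0.00865848, -0.01291902]), 'grasp_force': 0.0, 'grip_width': 0.08667047879860898}
```

View images.

View pics/top0.png

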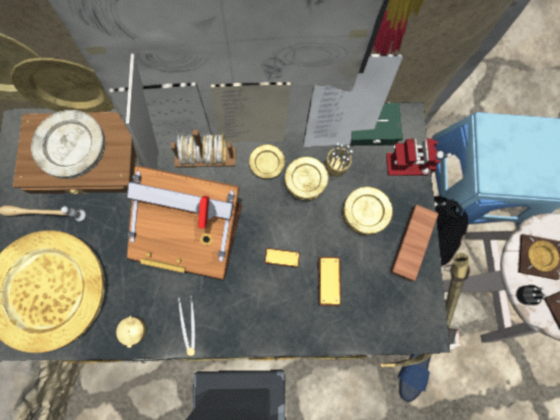

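View pics/side0.png

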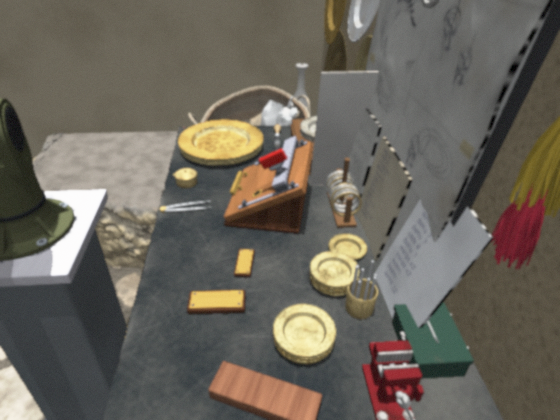

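```bash
python3 - <<'E'
from h import *
def crop(n,x0,y0,w,h,s):
    im=cv2.imread(f"pics/{n}0.png")[y0:y0+h,x0:x0+w]; im=cv2.resize(im,None,fx=s,fy=s,interpolation=cv2.INTER_CUBIC)
    for i in range(0,w,10): cv2.putText(im,str(x0+i),(i*s,10),0,.35,(255,255,255),1); cv2.line(im,(i*s,12),(i*s,18),(255,255,255),1)
    for j in range(0,h,10): cv2.putText(im,str(y0+j),(0,j*s+4),0,.35,(255,255,255),1); 
    return im
cv2.imwrite("pics/c1.png",crop("top",118,160,130,120,5))
a=crop("side",220,130,95,105,5); cv2.imwrite("pics/c2.png",a)
E
```

```text
(no output)
```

View pics/c1.png

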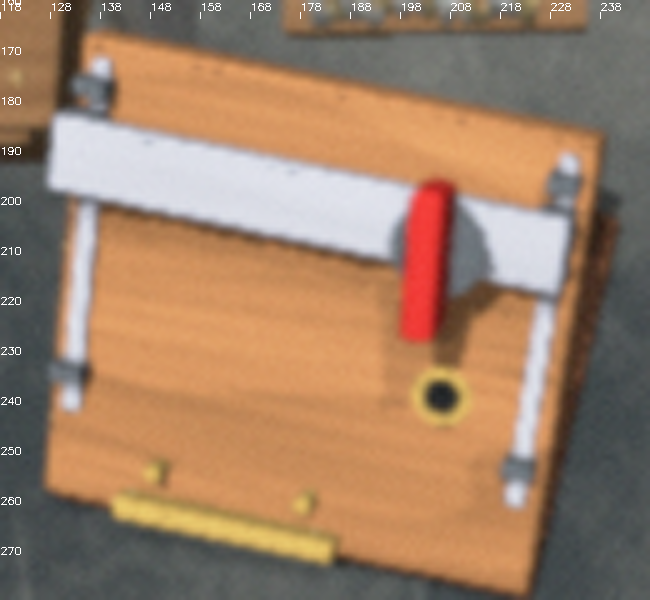

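View pics/c2.png

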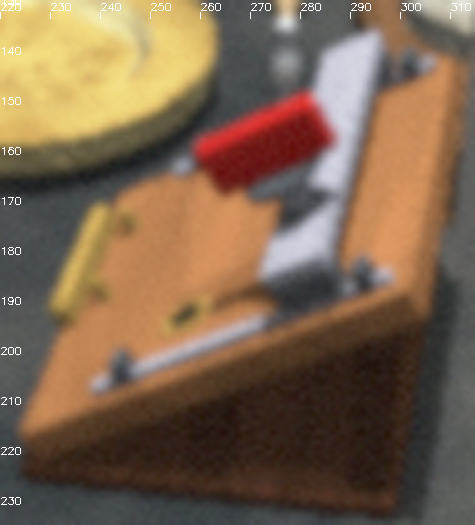

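```bash
cat >> h.py <<'E'
def axes(psi):
    c,s=np.cos(psi),np.sin(psi); Rz=np.array([[c,-s,0],[s,c,0],[0,0,1]])
    t=np.radians(30); Ry=np.array([[np.cos(t),0,-np.sin(t)],[0,1,0],[np.sin(t),0,np.cos(t)]])
    return Rz@Ry
E
python3 - <<'E'
from h import *
from scipy.optimize import least_squares
ct=cam("top"); cs=cam("side")
f=lambda p,o:(np.array(p,float)+.5)/5-.5+np.array(o)
T=[("hole",(441,395)),("pl",(154,468)),("pr",(304,500)),("TL",(86,32)),("TR",(604,132)),("BR",(530,597)),("BL",(44,490))]
S=[("hole",(185,315)),("pl",(124,221)),("pr",(97,290)),("BR",(21,430)),("TR",(413,294))]
def pts(a,b):
    return dict(hole=(.019,-.086,0),pl=(-.041,.034,.011),pr=(-.041,-.034,.011),TL=(a+.212,b+.112,0),TR=(a+.212,b-.112,0),BR=(a,b-.112,0),BL=(a,b+.112,0))
def res(p):
    A=axes(p[3]); P=pts(p[4],p[5]); w=lambda k:p[:3]+A@np.array(P[k])
    r=[proj(ct,w(k))[0]-f(u,(118,160)) for k,u in T]+[proj(cs,w(k))[0]-f(u,(220,130)) for k,u in S]
    return np.array(r)
s=least_squares(lambda p:res(p).ravel(),[.45,.1,.1,-.15,-.09,-.03],loss="soft_l1",x_scale=[.01]*3+[.1,.01,.01])
print(s.x.round(4),np.degrees(s.x[3])); 
for (k,_),r in zip(T+S,res(s.x)): print(k,r.round(2))
p=s.x;A=axes(p[3])
print("seat",p[:3]+A@[0,0,.008],"hole",p[:3]+A@[.019,-.086,0],"wing",p[:3]+A@[.104,-.086,.066])
W=p[:3]+A@[.104,-.086,.066]
print("wing proj top",(proj(ct,[W,W+A@[0,0,.014]])-[118,160])*5,"side",(proj(cs,[W,W+A@[0,0,.014]])-[220,130])*5)
np.save("board.npy",p)
# wing direction: ends of top ridge
for c,off,uv in((ct,(118,160),((435,185),(416,335))),(cs,(220,130),((310,95),(200,147)))):
    q=[onplane(c,f(u,off),W+A@[0,0,.014],A[:,2]) for u in uv]; 
    l=[A.T@(x-p[:3]) for x in q]; print("wing ends board frame",np.round(l,4))
# plaque: brass face corners from silhouettes
for n,c in(("top",ct),("side",cs)):
    for d in silhouettes(n,"plaque_center"):
        m=d["pixels"].astype(np.uint8)
        if 900<m.sum()<1500:
            cn=max(cv2.findContours(m,0,1)[0],key=len)[:,0,:].astype(float)
            q=np.array([onplane(c,u,(0,0,.012),(0,0,1))[:2] for u in cn])
            print(n,cv2.minAreaRect(q.astype(np.float32)),d["p"])
    # brass colour
    im=cv2.cvtColor(c["frame"],cv2.COLOR_RGB2HSV); x0,y0,x1,y1=(308,246,352,312) if n=="top" else (180,282,252,320)
    m=cv2.inRange(im,(15,90,110),(35,255,255)); k=np.zeros_like(m); k[y0:y1,x0:x1]=m[y0:y1,x0:x1]
    cn=max(cv2.findContours(k,0,1)[0],key=len)[:,0,:].astype(float)
    q=np.array([onplane(c,u,(0,0,.016),(0,0,1))[:2] for u in cn]); print(n,"brass",cv2.minAreaRect(q.astype(np.float32)),len(cn))
for d in silhouettes("side","punch_cup"):
    m=d["pixels"]; ys,xs=np.nonzero(m); print("cup",onplane(cs,(xs.mean(),ys.max()-8),(0,0,0),(0,0,1)))
E
```

```text
[ 0.5596  0.0945  0.0625 -0.2244 -0.0657 -0.0251] -12.857676012776167
hole [ 0.38 -0.17]
pl [-0.01  0.79]
pr [-0.17  0.82]
TL [-0.18 -0.23]
TR [0.01 1.  ]
BR [-0.25 -0.79]
BL [ 0.23 -0.33]
hole [0.8  1.17]
pl [ 0.32 -1.01]
pr [ 0.13 -0.85]
BR [-0.34  1.92]
TR [ 0.02 -0.62]
seat [0.55566794 0.09538479 0.06941883] hole [0.55647197 0.00698943 0.07199062] wing [ 0.59606581 -0.00204799  0.1716483 ]
wing proj top [[428.27586962 249.15317182]
 [419.00152949 259.02649778]] side [[272.1925945  145.4140305 ]
 [256.93298753 120.42522346]]
wing ends board frame [[ 0.1351 -0.0872  0.08  ]
 [ 0.0738 -0.0881  0.08  ]]
wing ends board frame [[ 0.1294 -0.0801  0.08  ]
 [ 0.0727 -0.0853  0.08  ]]
top ((0.46552714705467224, -0.2627270221710205), (0.052239809185266495, 0.10777093470096588), 88.995849609375) 0.94
top brass ((0.4662976861000061, -0.26567739248275757), (0.045157499611377716, 0.105952687561512), 87.60069274902344) 127
side ((0.46627339720726013, -0.2677331566810608), (0.05783773958683014, 0.11263623833656311), 87.84076690673828) 0.66
side brass ((0.46541452407836914, -0.2643919885158539), (0.04491329565644264, 0.1053750216960907), 86.15166473388672) 138
cup [ 0.74475871 -0.29949703  0.        ]
cup [0.62499993 0.15464251 0.        ]
```

```bash
cat >> h.py <<'E'
def Rt():
    return R.from_euler("xyz",get_obs()["tool_rot"],degrees=True)
def plan(pos,Rg,n,R0=None,p0=None):
    o=get_obs(); R0=R0 or Rt(); p0=o["tool_pos"] if p0 is None else np.array(p0)
    w=(R0.inv()*Rg).as_rotvec()/n
    M=sum((R0*R.from_rotvec(w*k)).as_matrix() for k in range(n))
    d=np.linalg.solve(M,np.array(pos)-p0)
    print(n,"rows:",d.round(4).tolist(),w.round(4).tolist())
def down(yaw): return R.from_euler("xyz",[180,0,yaw],degrees=True)
def board():
    p=np.load("board.npy"); A=axes(p[3]); return p[:3],A
def btool(turn=0): # tool square to board, turned clockwise by turn rad
    return R.from_matrix(board()[1]@np.diag([1.,-1,-1]))*R.from_rotvec([0,0,turn])
def inb():
    o,A=board(); g=get_obs(); print("t",g["time_s"],"tcp in board mm",((A.T@(g["tool_pos"]-o))*1e3).round(1),"err rotvec",(btool().inv()*Rt()).as_rotvec().round(3),"F board",(A.T@g["force"]).round(1),"T board",(A.T@g["wrist_torque"]).round(2),"w",round(g["grip_width"],4),"gf",round(float(g["grasp_force"]),1),"q",g["qpos"].round(0))
E
python3 - <<'E'
from h import *
plan([.466,-.265,.07],down(-2.5),12); inb()
E
```

```text
12 rows: [0.0293, -0.0276, 0.0127] [0.0, 0.0, 0.0236]
t 0.85 tcp in board mm [-122.2 -797.9  255.4] err rotvec [ 0.121 -0.514 -0.453] F board [ 0.5 -0.1  0.3] T board [-0.03 -0.02  0.02] w 0.087 gf 0.0 q [77. 18. -4. 83.  1. 79. -3.]
```

>>> play_rows:
  steps:
    - [[0.0293,-0.0276,0.0127,0,0,0.0236,0.087],[0.0293,-0.0276,0.0127,0,0,0.0236,0.087],[0.0293,-0.0276,0.0127,0,0,0.0236,0.087],[0.0293,-0.0276,0.0127,0,0,0.0236,0.087],[0.0293,-0.0276,0.0127,0,0,0.0236,0.087],[0.0293,-0.0276,0.0127,0,0,0.0236,0.087],[0.0293,-0.0276,0.0127,0,0,0.0236,0.087],[0.0293,-0.0276,0.0127,0,0,0.0236,0.087],[0.0293,-0.0276,0.0127,0,0,0.0236,0.087],[0.0293,-0.0276,0.0127,0,0,0.0236,0.087],[0.0293,-0.0276,0.0127,0,0,0.0236,0.087],[0.0293,-0.0276,0.0127,0,0,0.0236,0.087]]
  force: 20

```text
time_s: 2.05
tool_pos: [0.4675, -0.2638, 0.0701]
tool_rot: [180.0, -0.0, -2.6]
force: [-0.1, -0.8, -0.1]
grip_width: 0.0866
grasp_force: 0.0
```

```bash
python3 - <<'E'
from h import *
o=get_obs(); print(o["tool_pos"],o["tool_rot"],o["qpos"].round(1),o["force"])
plan([.466,-.265,.004],down(-2.5),6)
c=cam("top"); cv2.imwrite("pics/t1.png",cv2.resize(c["frame"][170:370,200:460,::-1],None,fx=3,fy=3,interpolation=2))
E
```

```text
[ 0.4675042  -0.26381336  0.07005456] [ 1.79958515e+02 -3.88790022e-02 -2.55806913e+00] [ 46.1  13.5 -21.7 108.7   5.8  58.9 -70.6] [-0.1140991  -0.77963254 -0.05066698]
6 rows: [-0.0002, 0.0002, 0.011] [0.0001, -0.0001, -0.0002]
```

>>> play_rows:
  steps:
    - [[-0.0002,0.0002,0.011,0,0,0,0.087],[-0.0002,0.0002,0.011,0,0,0,0.087],[-0.0002,0.0002,0.011,0,0,0,0.087],[-0.0002,0.0002,0.011,0,0,0,0.087],[-0.0002,0.0002,0.011,0,0,0,0.087],[-0.0002,0.0002,0.011,0,0,0,0.087],[0,0,0,0,0,0,0.02],[0,0,0,0,0,0,0.02],[0,0,0,0,0,0,0.02],[0,0,0,0,0,0,0.02],[0,0,0,0,0,0,0.02],[0,0,0,0,0,0,0.02]]
  force: 25

```text
time_s: 3.3
tool_pos: [0.4656, -0.2654, 0.0046]
tool_rot: [-180.0, -0.0, -2.5]
force: [-0.6, 1.8, 2.2]
grip_width: 0.0496
grasp_force: 25.0
```

```bash
python3 - <<'E'
from h import *
o=get_obs(); print(o["tool_pos"],o["tool_rot"],o["qpos"].round(1),o["force"],o["grip_width"],o["grasp_force"])
p,A=board()
print("pre-seat",p+A@[.004,0,.06])
plan([.466,-.265,.10],down(-2.5),4)
plan(p+A@[.004,0,.06],btool(),12,p0=[.466,-.265,.13],R0=down(-2.5))
E
```

```text
[ 0.46563513 -0.26543269  0.0046036 ] [-1.79978756e+02 -3.47993005e-02 -2.46762327e+00] [ 45.3  18.5 -20.9 111.4   8.2  51.6 -72.1] [-0.59746389  1.75015881  2.18086063] 0.04956126295284805 24.999994039535522
pre-seat [0.53369711 0.10039971 0.11645215]
4 rows: [0.0001, -0.0001, -0.0238] [-0.0001, -0.0002, 0.0001]
12 rows: [0.0015, -0.031, 0.0013] [-0.0039, 0.0435, 0.0147]
```

```bash
python3 - <<'E'
from h import *
p,A=board()
print(p+A@[-.03,0,.08])
plan(p+A@[-.03,0,.08],btool(),12,p0=[.466,-.265,.1646],R0=down(-2.5))
E
```

```text
[0.4952413  0.10917737 0.11677266]
12 rows: [-0.0024, -0.0313, 0.0033] [-0.0039, 0.0435, 0.0147]
```

>>> play_rows:
  steps:
    - [[0,0,-0.01,0,0,0,0.02],[0,0,-0.03,0,0,0,0.02],[0,0,-0.04,0,0,0,0.02],[0,0,-0.04,0,0,0,0.02],[0,0,-0.04,0,0,0,0.02]]

```text
time_s: 3.8
tool_pos: [0.4645, -0.2659, 0.1659]
tool_rot: [180.0, 0.0, -2.5]
force: [0.6, 0.8, -2.6]
grip_width: 0.0493
grasp_force: 25.0
```

>>> play_rows:
  steps:
    - [[-0.0024,-0.0313,0.0033,-0.0039,0.0435,0.0147,0.02],[-0.0024,-0.0313,0.0033,-0.0039,0.0435,0.0147,0.02],[-0.0024,-0.0313,0.0033,-0.0039,0.0435,0.0147,0.02],[-0.0024,-0.0313,0.0033,-0.0039,0.0435,0.0147,0.02],[-0.0024,-0.0313,0.0033,-0.0039,0.0435,0.0147,0.02],[-0.0024,-0.0313,0.0033,-0.0039,0.0435,0.0147,0.02],[-0.0024,-0.0313,0.0033,-0.0039,0.0435,0.0147,0.02],[-0.0024,-0.0313,0.0033,-0.0039,0.0435,0.0147,0.02],[-0.0024,-0.0313,0.0033,-0.0039,0.0435,0.0147,0.02],[-0.0024,-0.0313,0.0033,-0.0039,0.0435,0.0147,0.02],[-0.0024,-0.0313,0.0033,-0.0039,0.0435,0.0147,0.02],[-0.0024,-0.0313,0.0033,-0.0039,0.0435,0.0147,0.02]]

```text
time_s: 5.0
tool_pos: [0.4933, 0.1089, 0.1163]
tool_rot: [180.0, -30.1, -12.8]
force: [0.7, -0.6, -2.5]
grip_width: 0.0495
grasp_force: 25.0
```

```bash
python3 - <<'E'
from h import *
inb(); p,A=board()
for n in ("top","side"):
    c=cam(n); cv2.imwrite(f"pics/{n}1.png",c["frame"][:,:,::-1])
a=cv2.imread("pics/top1.png")[160:300,110:260]; b=cv2.imread("pics/side1.png")[110:250,200:350]
cv2.imwrite("pics/c3.png",cv2.resize(np.hstack([a,b]),None,fx=2.66,fy=2.66,interpolation=2))
plan(p+A@[.005,0,.03],btool(),4)
E
```

```text
t 5.0 tcp in board mm [-31.8  -0.7  80.5] err rotvec [-0.     0.001 -0.001] F board [-0.5 -0.5 -2.6] T board [-0.03  0.88 -0.03] w 0.0495 gf 25.0 q [  34.  -16.  -56.  131.    8.   34. -133.]
4 rows: [0.0096, 0.0011, 0.0127] [-0.0011, -0.0002, 0.0027]
```

View pics/c3.png

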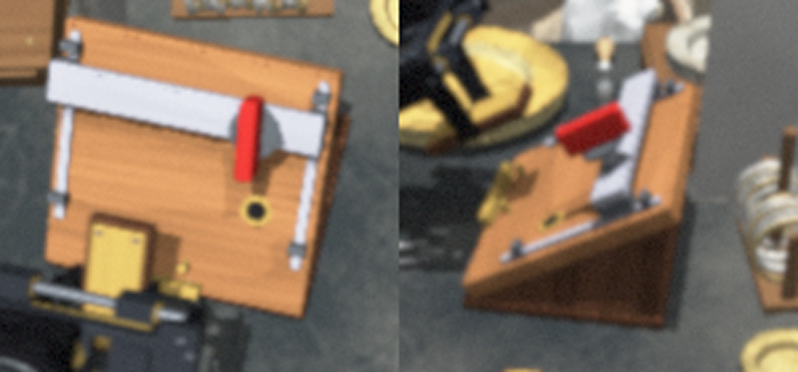

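>>> play_rows:
  steps:
    - [[0.0096,0.0011,0.0127,-0.001,0,0.0025,0.02],[0.0096,0.0011,0.0127,-0.001,0,0.0025,0.02],[0.0096,0.0011,0.0127,-0.001,0,0.0025,0.02],[0.0096,0.0011,0.0127,-0.001,0,0.0025,0.02],[0,0,0,0,0,0,0.02]]

```text
time_s: 5.6
tool_pos: [0.5505, 0.0882, 0.0908]
tool_rot: [-179.8, -29.8, -13.7]
force: [-0.6, 0.3, -2.4]
grip_width: 0.0497
grasp_force: 25.0
```

```bash
python3 - <<'E'
from h import *
inb(); p,A=board()
plan(p+A@[.004,0,.009],btool(),4)
for n in ("top","side"):
    c=cam(n); cv2.imwrite(f"pics/{n}2.png",c["frame"][:,:,::-1])
a=cv2.imread("pics/top2.png")[160:300,110:260]; b=cv2.imread("pics/side2.png")[110:250,200:350]
cv2.imwrite("pics/c4.png",cv2.resize(np.hstack([a,b]),None,fx=2.66,fy=2.66,interpolation=2))
E
```

```text
t 5.6 tcp in board mm [ 7.7 -8.1 28.2] err rotvec [-0.004 -0.003  0.013] F board [-1.8  0.1 -1.8] T board [ 0.03  0.9  -0.02] w 0.0497 gf 25.0 q [  48.   -1.  -70.  127.   31.   32. -148.]
4 rows: [-0.0009, -0.002, 0.0048] [0.0011, 0.0008, -0.0031]
```

>>> play_rows:
  steps:
    - [[0,-0.006,0.001,0,0,-0.01,0.02],[0,0,0,0,0,0,0.02],[0,0,0,0,0,0,0.02]]

```text
time_s: 6.0
tool_pos: [0.5516, 0.0959, 0.091]
tool_rot: [179.7, -30.0, -12.8]
force: [-0.2, -0.3, -3.1]
grip_width: 0.0497
grasp_force: 25.0
```

```bash
python3 - <<'E'
from h import *
inb(); p,A=board()
plan(p+A@[.004,0,.012],btool(),4)
E
```

```text
t 6.0 tcp in board mm [ 7.2 -0.4 28.7] err rotvec [-0.004  0.    -0.002] F board [-1.6 -0.3 -2.6] T board [ 0.04  0.94 -0.05] w 0.0497 gf 25.0 q [  48.    0.  -71.  127.   33.   33. -151.]
4 rows: [-0.0008, -0.0001, 0.0042] [0.0011, -0.0, 0.0004]
```

View pics/c4.png

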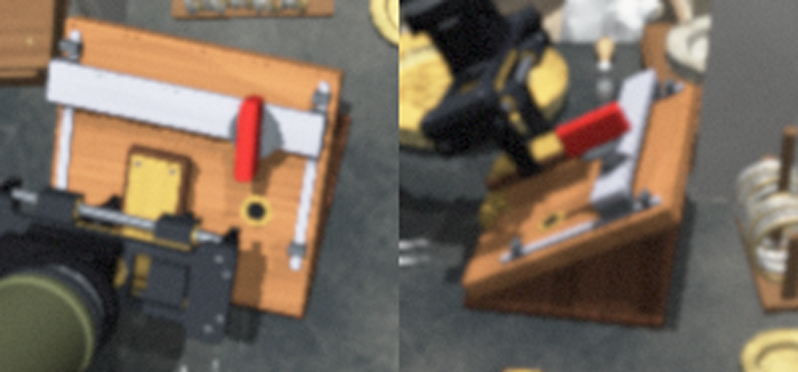

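>>> play_rows:
  steps:
    - [[0,0,-0.015,0,0,0,0.02],[0,0,-0.015,0,0,0,0.02],[0,0,0,0,0,-0.12,0.02],[0,0,0,0,0,-0.14,0.02],[0,0,0,0,0,-0.14,0.02],[0,0,0,0,0,-0.14,0.02],[0,0,0,0,0,-0.14,0.02],[0,0,0,0,0,-0.14,0.02],[0,0,0,0,0,-0.14,0.02],[0,0,0,0,0,-0.14,0.02],[0,0,0,0,0,-0.14,0.02],[0,0,0,0,0,-0.14,0.02]]

```text
time_s: 7.2
tool_pos: [0.5371, 0.0992, 0.1171]
tool_rot: [150.4, -5.1, 67.9]
force: [-0.2, 0.2, -1.8]
grip_width: 0.0497
grasp_force: 25.0
```

```bash
python3 - <<'E'
from h import *
inb()
E
```

```text
t 7.2 tcp in board mm [ 7.4 -0.4 58.8] err rotvec [-0.003 -0.002 -1.387] F board [-1.1  0.1 -1.4] T board [0.03 0.8  0.05] w 0.0497 gf 25.0 q [ 32.  -7. -54. 127.  21.  34. -62.]
```

>>> play_rows:
  steps:
    - [[0,0,0,0,0,-0.146,0.02],[0,0,0,0,0,-0.146,0.02],[0,0,0,0,0,-0.146,0.02],[0,0,0,0,0,-0.146,0.02],[0,0,0,0,0,-0.146,0.02],[0,0,0,0,0,-0.146,0.02],[0,0,0,0,0,-0.146,0.02],[0,0,0,0,0,-0.146,0.02],[0,0,0,0,0,-0.146,0.02],[0,0,0,0,0,-0.146,0.02],[0,0,0,0,0,-0.146,0.02],[0,0,0,0,0,-0.1,0.02]]

```text
time_s: 8.4
tool_pos: [0.5371, 0.0992, 0.1172]
tool_rot: [178.5, 30.0, 163.8]
force: [-0.1, 0.9, -2.2]
grip_width: 0.0497
grasp_force: 25.0
```

```bash
python3 - <<'E'
from h import *
inb(); p,A=board()
plan(p+A@[.005,0,.014],btool(np.pi),6)
E
```

```text
t 8.4 tcp in board mm [ 7.5 -0.4 58.9] err rotvec [-1.000e-03 -5.000e-03 -3.092e+00] F board [-1.3  0.8 -1.8] T board [ 0.07  0.79 -0.05] w 0.0497 gf 25.0 q [ 20.  -6. -43. 127.  24.  35.  33.]
6 rows: [0.0004, 0.0001, 0.0075] [-0.0006, 0.0001, -0.0083]
```

>>> play_rows:
  steps:
    - [[0.0004,0.0001,0.0075,-0.0006,0,-0.0083,0.02],[0.0004,0.0001,0.0075,-0.0006,0,-0.0083,0.02],[0.0004,0.0001,0.0075,-0.0006,0,-0.0083,0.02],[0.0004,0.0001,0.0075,-0.0006,0,-0.0083,0.02],[0.0004,0.0001,0.0075,-0.0006,0,-0.0083,0.02],[0.0004,0.0001,0.0075,-0.0006,0,-0.0083,0.02],[0,0,0.003,0,0,0,0.02],[0,0,0.003,0,0,0,0.02],[0,0,0,0,0,0,0.02]]

```text
time_s: 9.3
tool_pos: [0.5604, 0.0946, 0.0714]
tool_rot: [179.8, 30.0, 166.8]
force: [1.5, 0.1, -2.0]
grip_width: 0.0501
grasp_force: 25.0
```

```bash
python3 - <<'E'
from h import *
inb(); p,A=board()
E
```

```text
t 9.3 tcp in board mm [5.2 0.3 7.4] err rotvec [ 0.     0.    -3.136] F board [ 0.3  0.4 -2.4] T board [0.13 0.75 0.02] w 0.0501 gf 25.0 q [ 21.   3. -44. 127.  39.  31.  23.]
```

Nearly in contact; lower in 1 mm steps.

>>> play_rows:
  steps:
    - [[0,0,0.001,0,0,0,0.02],[0,0,0.001,0,0,0,0.02]]

```text
time_s: 9.5
tool_pos: [0.5616, 0.0946, 0.0701]
tool_rot: [179.8, 30.0, 166.8]
force: [-12.5, 1.5, 13.3]
grip_width: 0.0499
grasp_force: 25.0
```

>>> play_rows:
  steps:
    - [[0,0,0.001,0,0,0,0.02],[0,0,0,0,0,0,0.02]]

```text
time_s: 9.7
tool_pos: [0.5616, 0.0946, 0.0701]
tool_rot: [180.0, 30.1, 166.8]
force: [-14.9, 0.2, 16.4]
grip_width: 0.0497
grasp_force: 25.0
```

>>> play_rows:
  steps:
    - [[0,0,0.001,0,0,0,0.02],[0,0,0,0,0,0,0.02]]

```text
time_s: 9.9
tool_pos: [0.5621, 0.0945, 0.0698]
tool_rot: [-180.0, 30.1, 166.9]
force: [-20.3, 1.2, 22.2]
grip_width: 0.0497
grasp_force: 25.0
```

>>> play_rows:
  steps:
    - [[0,0,-0.002,0,0,0,0.02],[0,0,-0.001,0,0,0,0.02],[0.002,0,0,0,0,0,0.02],[0.001,0,0,0,0,0,0.02],[0,0,0,0,0,0,0.02]]

```text
time_s: 10.4
tool_pos: [0.5581, 0.095, 0.0685]
tool_rot: [179.8, 29.9, 166.8]
force: [0.3, 0.4, -3.0]
grip_width: 0.0496
grasp_force: 25.0
```

```bash
python3 - <<'E'
from h import *
inb()
E
```

```text
t 10.4 tcp in board mm [1.6 0.2 6. ] err rotvec [ 1.000e-03 -0.000e+00 -3.136e+00] F board [-1.3  0.4 -2.7] T board [ 0.09  0.76 -0.08] w 0.0496 gf 25.0 q [ 21.   3. -44. 128.  40.  31.  23.]
```

>>> play_rows:
  steps:
    - [[0.001,0,0,0,0,0,0.02],[0.001,0,0,0,0,0,0.02],[0,0,0,0,0,0,0.02]]

```text
time_s: 10.7
tool_pos: [0.5573, 0.0955, 0.0684]
tool_rot: [179.8, 30.0, 166.8]
force: [2.2, -1.6, -2.7]
grip_width: 0.0498
grasp_force: 25.0
```

```bash
python3 - <<'E'
from h import *
inb()
E
```

```text
t 10.7 tcp in board mm [0.9 0.5 6.4] err rotvec [-1.000e-03  1.000e-03 -3.136e+00] F board [ 0.7 -1.1 -3.6] T board [-0.    0.17  0.02] w 0.0498 gf 25.0 q [ 21.   3. -44. 128.  40.  31.  23.]
```

>>> play_rows:
  steps:
    - [[0.001,0,0,0,0,0,0.02],[0.001,0,0,0,0,0,0.02],[0,0,0,0,0,0,0.02]]

```text
time_s: 11.0
tool_pos: [0.5571, 0.0956, 0.0687]
tool_rot: [179.8, 30.2, 166.8]
force: [6.6, -3.2, -0.6]
grip_width: 0.0497
grasp_force: 25.0
```

```bash
python3 - <<'E'
from h import *
inb()
for n in ("top","side"):
    c=cam(n); cv2.imwrite(f"pics/{n}5.png",c["frame"][:,:,::-1])
a=cv2.imread("pics/top5.png")[170:290,120:250]; b=cv2.imread("pics/side5.png")[120:240,215:345]
cv2.imwrite("pics/c5.png",cv2.resize(np.hstack([a,b]),None,fx=3,fy=3,interpolation=2))
E
```

```text
t 11.0 tcp in board mm [0.8 0.5 6.8] err rotvec [-6.000e-03  1.000e-03 -3.136e+00] F board [ 5.9 -1.7 -4.1] T board [-0.14 -0.82  0.13] w 0.0497 gf 25.0 q [ 20.   3. -44. 128.  40.  31.  22.]
```

>>> play_rows:
  steps:
    - [[-0.001,0,0.001,0,0,0,0.02],[0,0,0,0,0,0,0.066],[0,0,0,0,0,0,0.066],[0,0,0,0,0,0,0.066],[0,0,0,0,0,0,0.066],[0,0,-0.01,0,0,0,0.066],[0,0,-0.025,0,0,0,0.066],[0,0,-0.03,0,0,0,0.066],[0,0,-0.03,0,0,0,0.066]]

```text
time_s: 12.0
tool_pos: [0.5091, 0.1066, 0.1493]
tool_rot: [179.8, 29.9, 166.8]
force: [0.4, -0.0, -0.3]
grip_width: 0.0658
grasp_force: 0.0
```

```bash
python3 - <<'E'
from h import *
inb()
p,A=board()
print("above wing:"); plan(p+A@[.104,-.086,.115],btool(np.pi),6)
E
```

```text
t 12.0 tcp in board mm [ -1.6   0.6 101.1] err rotvec [ 2.000e-03  1.000e-03 -3.136e+00] F board [ 0.2  0.  -0.5] T board [ 0.11  0.43 -0.04] w 0.0658 gf 0.0 q [ 19. -14. -42. 128.  14.  38.  44.]
above wing:
6 rows: [-0.0176, -0.0144, -0.0023] [0.0001, -0.0002, -0.0009]
```

```bash
python3 - <<'E'
from h import *
for n in ("top","side"):
    c=cam(n); cv2.imwrite(f"pics/{n}6.png",c["frame"][:,:,::-1])
a=cv2.imread("pics/top6.png")[170:290,120:250]; b=cv2.imread("pics/side6.png")[120:240,215:345]
cv2.imwrite("pics/c6.png",cv2.resize(np.hstack([a,b]),None,fx=3,fy=3,interpolation=2))
E
```

```text
(no output)
```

View pics/c6.png

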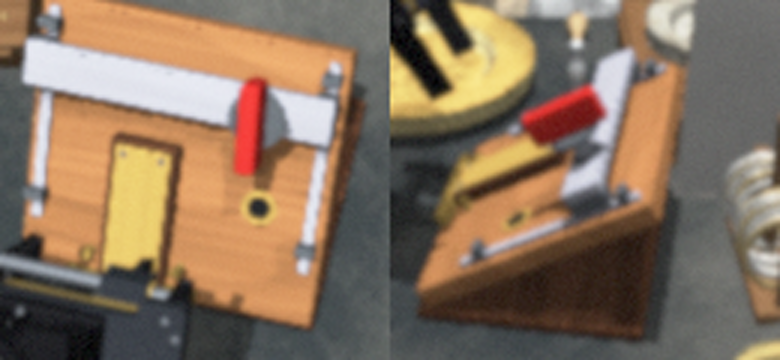

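>>> play_rows:
  steps:
    - [[0,0,-0.015,0,0,0,0.066],[-0.0176,-0.0144,0,0,0,-0.001,0.066],[-0.0176,-0.0144,0,0,0,-0.001,0.066],[-0.0176,-0.0144,0,0,0,-0.001,0.066],[-0.0176,-0.0144,0,0,0,-0.001,0.066],[-0.0176,-0.0144,0,0,0,-0.001,0.066],[-0.0176,-0.0144,0,0,0,0,0.066],[0,0,0,0,0,0,0.066]]

```text
time_s: 12.9
tool_pos: [0.5737, 0.0001, 0.2145]
tool_rot: [179.9, 30.0, 166.8]
force: [0.2, 0.9, -0.2]
grip_width: 0.066
grasp_force: 0.0
```

```bash
python3 - <<'E'
from h import *
inb()
p,A=board()
plan(p+A@[.103,-.0855,.060],btool(np.pi),6)
E
```

```text
t 12.9 tcp in board mm [106.2 -88.9 114.3] err rotvec [-0.000e+00 -3.000e-03 -3.137e+00] F board [-0.1  1.  -0.2] T board [ 0.1   0.48 -0.08] w 0.066 gf 0.0 q [ 20. -11. -27. 120.   8.  42.  65.]
6 rows: [0.0005, 0.0006, 0.009] [-0.0003, 0.0, -0.0007]
```

>>> play_rows:
  steps:
    - [[0.0005,0.0006,0.009,0,0,0,0.066],[0.0005,0.0006,0.009,0,0,0,0.066],[0.0005,0.0006,0.009,0,0,0,0.066],[0.0005,0.0006,0.009,0,0,0,0.066],[0.0005,0.0006,0.009,0,0,0,0.05],[0.0005,0.0006,0.009,0,0,0,0.04],[0,0,0,0,0,0,0.03],[0,0,0.002,0,0,0,0.03]]
  force: 10

```text
time_s: 13.7
tool_pos: [0.5982, 0.001, 0.1645]
tool_rot: [180.0, 30.0, 167.1]
force: [-0.2, 0.1, 1.0]
grip_width: 0.042
grasp_force: 0.0
```

```bash
python3 - <<'E'
from h import *
inb()
E
```

```text
t 13.7 tcp in board mm [101.6 -82.5  59.1] err rotvec [ 0.000e+00  1.000e-03 -3.141e+00] F board [0.3 0.  1. ] T board [ 0.1   0.45 -0.1 ] w 0.042 gf 0.0 q [ 21.  -4. -29. 121.  15.  36.  59.]
```

>>> play_rows:
  steps:
    - [[0,0,0,0,0,0,0.005],[0,0,0,0,0,0,0.005],[0,0,0,0,0,0,0.005]]

```text
time_s: 14.0
tool_pos: [0.5982, 0.0009, 0.1651]
tool_rot: [180.0, 30.0, 167.1]
force: [-0.6, -1.5, 1.1]
grip_width: 0.0179
grasp_force: 1.3
```

```bash
python3 - <<'E'
from h import *
inb()
E
```

```text
t 14.0 tcp in board mm [101.9 -82.6  59.6] err rotvec [-1.000e-03  0.000e+00 -3.141e+00] F board [ 0.3 -1.6  1.1] T board [-0.4   0.49 -0.02] w 0.0179 gf 1.3 q [ 21.  -4. -29. 121.  15.  36.  59.]
```

>>> play_rows:
  steps:
    - [[0,-0.002,0,0,0,0,0.0],[0,0,0,0,0,0,0.0],[0,0,0,0,0,0,0.0],[0,0,0,0,0,0,0.0]]
  force: 15

```text
time_s: 14.4
tool_pos: [0.5977, -0.001, 0.165]
tool_rot: [180.0, 30.0, 167.1]
force: [-2.6, -0.7, 4.1]
grip_width: 0.0142
grasp_force: 15.0
```

```bash
python3 - <<'E'
from h import *
inb()
E
```

```text
t 14.4 tcp in board mm [101.9 -84.6  59.6] err rotvec [-1.000e-03  0.000e+00 -3.141e+00] F board [-0.  -1.2  4.7] T board [-0.02  0.64  0.02] w 0.0142 gf 15.0 q [ 21.  -4. -29. 121.  14.  36.  59.]
```

>>> play_rows:
  steps:
    - [[0.004,0,0,0,0,0,0.0],[0.008,0,0,0,0,0,0.0],[0.008,0,0,0,0,0,0.0],[0.008,0,0,0,0,0,0.0],[0,0,0,0,0,0,0.0]]
  force: 20

```text
time_s: 14.9
tool_pos: [0.5722, 0.0049, 0.1495]
tool_rot: [-180.0, 29.9, 167.2]
force: [-3.1, -0.2, 3.4]
grip_width: 0.0138
grasp_force: 20.0
```

```bash
python3 - <<'E'
from h import *
inb()
E
```

```text
t 14.9 tcp in board mm [ 71.4 -84.5  59.2] err rotvec [-3.000e-03  0.000e+00  3.141e+00] F board [-0.9 -0.8  4.5] T board [ 0.06  0.81 -0.03] w 0.0138 gf 20.0 q [ 21.  -7. -29. 124.  14.  34.  59.]
```

>>> play_rows:
  steps:
    - [[0.007,0,0,0,0,0,0.0],[0.008,0,0,0,0,0,0.0],[0.008,0,0,0,0,0,0.0],[0.008,0,0,0,0,0,0.0],[0.008,0,0,0,0,0,0.0],[0.008,0,0,0,0,0,0.0],[0,0,0,0,0,0,0.0]]

```text
time_s: 15.6
tool_pos: [0.5328, 0.0139, 0.1261]
tool_rot: [-180.0, 29.9, 167.2]
force: [-2.3, 1.2, 2.9]
grip_width: 0.0138
grasp_force: 20.0
```

```bash
python3 - <<'E'
from h import *
inb()
for n in ("top","side"):
    c=cam(n); cv2.imwrite(f"pics/{n}7.png",c["frame"][:,:,::-1])
a=cv2.imread("pics/top7.png")[170:290,120:250]; b=cv2.imread("pics/side7.png")[120:240,215:345]
cv2.imwrite("pics/c7.png",cv2.resize(np.hstack([a,b]),None,fx=3,fy=3,interpolation=2))
E
```

```text
t 15.6 tcp in board mm [ 24.7 -84.5  59.1] err rotvec [-3.000e-03  0.000e+00  3.141e+00] F board [-0.8  0.7  3.7] T board [ 0.24  0.82 -0.04] w 0.0138 gf 20.0 q [ 20. -10. -30. 130.  12.  32.  57.]
```

View pics/c7.png

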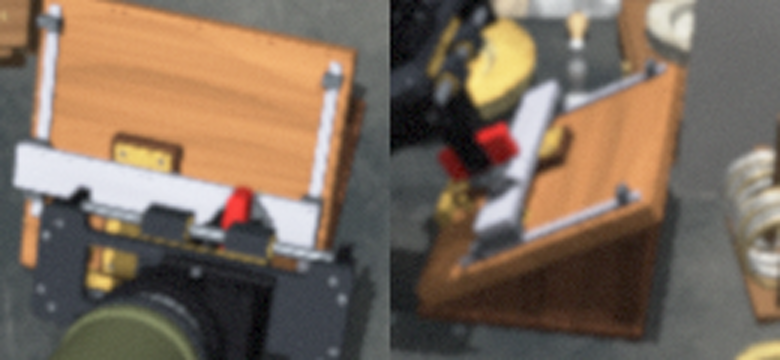

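>>> play_rows:
  steps:
    - [[0.003,0,0,0,0,0,0.0],[0.003,0,0,0,0,0,0.0],[0,0,0,0,0,0,0.0]]

```text
time_s: 16.0
tool_pos: [0.5296, 0.0147, 0.1245]
tool_rot: [180.0, 30.1, 167.1]
force: [-1.4, 1.1, 4.9]
grip_width: 0.014
grasp_force: 20.0
```

```bash
python3 - <<'E'
from h import *
inb()
E
```

```text
t 16.0 tcp in board mm [ 21.1 -84.5  59.4] err rotvec [-2.000e-03  1.000e-03 -3.141e+00] F board [1.  0.8 5.1] T board [0.13 0.27 0.03] w 0.014 gf 20.0 q [ 20. -11. -30. 131.  12.  31.  57.]
```

>>> play_rows:
  steps:
    - [[0.002,0,0,0,0,0,0.0],[0.002,0,0,0,0,0,0.0],[0,0,0,0,0,0,0.0]]

```text
time_s: 16.3
tool_pos: [0.5279, 0.0151, 0.1237]
tool_rot: [179.9, 30.3, 167.1]
force: [5.5, -2.1, 2.3]
grip_width: 0.014
grasp_force: 20.0
```

```bash
python3 - <<'E'
from h import *
inb()
E
```

```text
t 16.3 tcp in board mm [ 19.2 -84.5  59.6] err rotvec [-7.000e-03  2.000e-03 -3.141e+00] F board [ 6.1 -0.8 -0.9] T board [-0.02 -1.   -0.01] w 0.014 gf 20.0 q [ 20. -11. -30. 131.  12.  31.  57.]
```

>>> play_rows:
  steps:
    - [[0.002,0,0,0,0,0,0.0],[0.002,0,0,0,0,0,0.0],[0,0,0,0,0,0,0.0]]

```text
time_s: 16.6
tool_pos: [0.5268, 0.0154, 0.1233]
tool_rot: [179.8, 30.5, 167.0]
force: [16.3, -3.9, -3.4]
grip_width: 0.0139
grasp_force: 20.0
```

```bash
python3 - <<'E'
from h import *
inb()
E
```

```text
t 16.6 tcp in board mm [ 18.  -84.4  59.9] err rotvec [-0.015  0.004 -3.14 ] F board [ 12.8  -0.2 -11.4] T board [-0.23 -2.53 -0.05] w 0.0139 gf 20.0 q [ 20. -11. -30. 132.  12.  31.  56.]
```

>>> play_rows:
  steps:
    - [[-0.003,0,0,0,0,0,0.0],[0,0,0,0,0,0,0.03],[0,0,0,0,0,0,0.03],[0,0,0.003,0,0,0,0.03],[0,0,0.003,0,0,0,0.03],[0,0,0,0,0,0,0.03]]

```text
time_s: 17.2
tool_pos: [0.5273, 0.0151, 0.1156]
tool_rot: [180.0, 29.9, 167.1]
force: [-4.3, 1.7, 2.6]
grip_width: 0.0295
grasp_force: 2.5
```

```bash
python3 - <<'E'
from h import *
inb()
E
```

```text
t 17.2 tcp in board mm [ 14.6 -84.6  52.9] err rotvec [ 3.000e-03  0.000e+00 -3.141e+00] F board [-2.6  0.7  4.5] T board [ 0.14  0.88 -0.09] w 0.0295 gf 2.5 q [ 20. -10. -31. 131.  13.  31.  56.]
```

>>> play_rows:
  steps:
    - [[-0.002,0,-0.001,0,0,0,0.03],[-0.0025,0,0,0,0,0,0.03],[0,0,0,0,0,0,0.0],[0,0,0,0,0,0,0.0],[0,0,0,0,0,0,0.0],[0,0,0,0,0,0,0.0]]
  force: 30

```text
time_s: 17.8
tool_pos: [0.5313, 0.0143, 0.1196]
tool_rot: [180.0, 30.0, 167.1]
force: [0.2, 1.2, -0.4]
grip_width: 0.0139
grasp_force: 30.0
```

```bash
python3 - <<'E'
from h import *
inb()
E
```

```text
t 17.8 tcp in board mm [ 20.1 -84.5  54.3] err rotvec [-0.000e+00  1.000e-03 -3.141e+00] F board [-0.2  1.2 -0.3] T board [ 0.18  0.39 -0.06] w 0.0139 gf 30.0 q [ 20. -10. -31. 131.  13.  31.  56.]
```

>>> play_rows:
  steps:
    - [[0,0,0.003,0,0,0,0.0],[0,0,0.003,0,0,0,0.0],[0,0,0.003,0,0,0,0.0],[0,0,0.003,0,0,0,0.0],[0,0,0,0,0,0,0.0]]

```text
time_s: 18.3
tool_pos: [0.5372, 0.0129, 0.1092]
tool_rot: [180.0, 30.0, 167.1]
force: [-5.9, 0.4, 8.2]
grip_width: 0.0139
grasp_force: 30.0
```

```bash
python3 - <<'E'
from h import *
inb()
E
```

```text
t 18.3 tcp in board mm [ 20.2 -84.5  42.3] err rotvec [ 0.    -0.    -3.141] F board [-0.9 -1.  10. ] T board [-0.05  0.95 -0.08] w 0.0139 gf 30.0 q [ 21.  -8. -31. 131.  16.  29.  54.]
```

>>> play_rows:
  steps:
    - [[0,0,0.003,0,0,0,0.0],[0,0,0.002,0,0,0,0.0],[0,0,0,0,0,0,0.0]]

```text
time_s: 18.6
tool_pos: [0.5405, 0.0124, 0.1076]
tool_rot: [-179.9, 30.2, 167.2]
force: [-20.8, 1.9, 28.4]
grip_width: 0.014
grasp_force: 34.4
```

```bash
python3 - <<'E'
from h import *
inb()
E
```

```text
t 18.6 tcp in board mm [ 22.3 -84.3  39.2] err rotvec [4.000e-03 2.000e-03 3.141e+00] F board [-3.7 -2.7 35. ] T board [-0.68  1.58 -0.08] w 0.014 gf 34.4 q [ 21.  -8. -32. 131.  17.  29.  53.]
```

>>> play_rows:
  steps:
    - [[0,0,-0.001,0,0,0.05,0.0],[0,0,0,0,0,0.1,0.0],[0,0,0,0,0,0.1,0.0],[0,0,0,0,0,0.1,0.0],[0,0,0,0,0,0,0.0]]
  force: 40

```text
time_s: 19.1
tool_pos: [0.5401, 0.0119, 0.1077]
tool_rot: [168.7, 28.1, 144.1]
force: [-12.0, -0.0, 17.8]
grip_width: 0.0135
grasp_force: 41.9
```

```bash
python3 - <<'E'
from h import *
inb()
E
```

```text
t 19.1 tcp in board mm [ 22.1 -84.9  39.4] err rotvec [-4.000e-03 -1.000e-03 -2.789e+00] F board [-1.2 -2.7 21.3] T board [-0.71  0.83 -0.11] w 0.0135 gf 41.9 q [ 24.  -8. -34. 131.  16.  29.  34.]
```

Turned 0.35 rad, still fully pressed. Continue.

>>> play_rows:
  steps:
    - [[0,0,0,0,0,0.1,0.0],[0,0,0,0,0,0.1,0.0],[0,0,0,0,0,0.1,0.0],[0,0,0,0,0,0.1,0.0],[0,0,0,0,0,0.1,0.0],[0,0,0,0,0,0.1,0.0],[0,0,0,0,0,0,0.0]]

```text
time_s: 19.8
tool_pos: [0.5395, 0.0112, 0.1073]
tool_rot: [154.8, 17.0, 108.7]
force: [-14.9, -1.4, 19.4]
grip_width: 0.0135
grasp_force: 41.8
```

```bash
python3 - <<'E'
from h import *
inb()
E
```

```text
t 19.8 tcp in board mm [ 21.5 -85.6  39.4] err rotvec [-3.000e-03 -2.000e-03 -2.189e+00] F board [-2.6 -4.6 23.9] T board [-1.05  1.09 -0.07] w 0.0135 gf 41.8 q [ 29.  -8. -39. 131.  14.  29.   1.]
```

>>> play_rows:
  steps:
    - [[0,0,0,0,0,0.1,0.0],[0,0,0,0,0,0.1,0.0],[0,0,0,0,0,0.1,0.0],[0,0,0,0,0,0.1,0.0],[0,0,0,0,0,0.1,0.0],[0,0,0,0,0,0.1,0.0],[0,0,0,0,0,0.1,0.0],[0,0,0,0,0,0,0.0]]

```text
time_s: 20.6
tool_pos: [0.5387, 0.0112, 0.1068]
tool_rot: [150.1, -2.2, 73.0]
force: [-20.4, 0.8, 23.2]
grip_width: 0.0134
grasp_force: 42.1
```

```bash
python3 - <<'E'
from h import *
inb()
E
```

```text
t 20.6 tcp in board mm [ 20.6 -85.9  39.3] err rotvec [-0.003 -0.003 -1.489] F board [-5.8 -3.7 30.1] T board [-1.25  1.81 -0.02] w 0.0134 gf 42.1 q [ 35.  -9. -44. 130.  12.  29. -37.]
```

>>> play_rows:
  steps:
    - [[0,0,0,0,0,0.1,0.0],[0,0,0,0,0,0.1,0.0],[0,0,0,0,0,0.1,0.0],[0,0,0,0,0,0.1,0.0],[0,0,0,0,0,0.1,0.0],[0,0,0,0,0,0.06,0.0],[0,0,0,0,0,0,0.0],[0,0,0,0,0,0,0.0]]

```text
time_s: 21.4
tool_pos: [0.5383, 0.0115, 0.1065]
tool_rot: [155.1, -17.2, 44.3]
force: [-21.7, 1.3, 25.9]
grip_width: 0.0137
grasp_force: 42.6
```

```bash
python3 - <<'E'
from h import *
inb()
E
```

```text
t 21.4 tcp in board mm [ 20.1 -85.6  39.3] err rotvec [-0.003 -0.003 -0.931] F board [-5.7 -3.6 33.1] T board [-1.1   2.25 -0.12] w 0.0137 gf 42.6 q [ 41.  -9. -50. 130.   9.  28. -67.]
```

>>> play_rows:
  steps:
    - [[0,0,-0.001,0,0,0,0.0],[0,0,-0.001,0,0,0,0.045],[0,0,0,0,0,0,0.045],[0,0,0,0,0,0,0.045],[0,0,0,0,0,0,0.045],[0,0,-0.01,0,0,0,0.045],[0,0,-0.03,0,0,0,0.045],[0,0,-0.04,0,0,0,0.045],[0,0,-0.04,0,0,0,0.045],[0,0,0,0,0,0,0.045]]

```text
time_s: 22.4
tool_pos: [0.5123, 0.0269, 0.1682]
tool_rot: [154.8, -17.5, 45.1]
force: [0.1, 0.7, 0.3]
grip_width: 0.0451
grasp_force: 0.0
```

```bash
python3 - <<'E'
from h import *
inb()
o,A=board(); c=cam("side"); print(proj(c,o+A@[.019,-.086,.066]),proj(c,o+A@[.019,-.086,.052]))
c0=c
for n in ("top","side"):
    c=cam(n); cv2.imwrite(f"pics/{n}8.png",c["frame"][:,:,::-1])
a=cv2.imread("pics/top8.png")[150:310,110:280]; b=cv2.imread("pics/side8.png")[110:270,205:375]
cv2.imwrite("pics/c8.png",cv2.resize(np.hstack([a,b]),None,fx=2.35,fy=2.35,interpolation=2))
E
```

```text
t 22.4 tcp in board mm [ 25.9 -76.4 107.1] err rotvec [ 0.002  0.009 -0.942] F board [0.1 0.7 0.3] T board [0.06 0.55 0.03] w 0.0451 gf 0.0 q [ 14. -17. -26. 130.   8.  38. -66.]
[[243.06827226 172.29398779]] [[246.18442341 176.96318446]]
```

View pics/c8.png

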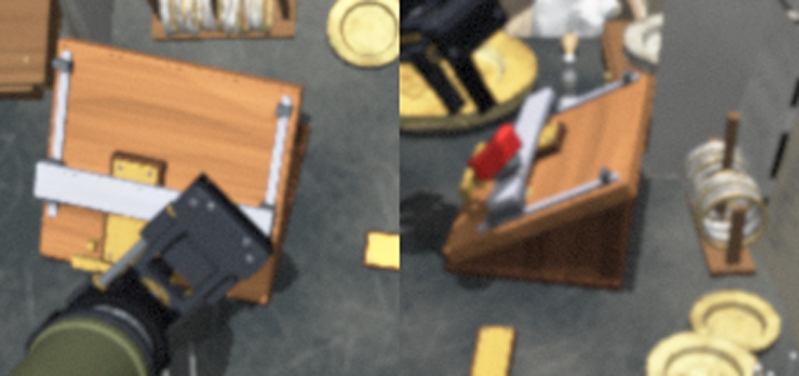

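```bash
python3 - <<'E'
from h import *
g=get_obs(); print(g["qpos"],g["joint_velocities"].round(2),g["tool_pos"])
plan([.53,-.13,.25],down(30),12)
E
```

```text
[ 15.03179347 -16.74540024 -26.22323406 130.04367217   7.96045589
  37.72719416 -66.25002306] [ 3.28  0.23 -1.2   0.29  0.18  0.24 -0.35] [0.51084367 0.02357636 0.1653832 ]
12 rows: [-0.005, 0.0128, -0.0054] [0.0327, -0.0292, 0.0155]
```

>>> play_rows:
  steps:
    - [[-0.005,0.0128,-0.0054,0.0327,-0.0292,0.0155,0.045],[-0.005,0.0128,-0.0054,0.0327,-0.0292,0.0155,0.045],[-0.005,0.0128,-0.0054,0.0327,-0.0292,0.0155,0.045],[-0.005,0.0128,-0.0054,0.0327,-0.0292,0.0155,0.045],[-0.005,0.0128,-0.0054,0.0327,-0.0292,0.0155,0.045],[-0.005,0.0128,-0.0054,0.0327,-0.0292,0.0155,0.045],[-0.005,0.0128,-0.0054,0.0327,-0.0292,0.0155,0.045],[-0.005,0.0128,-0.0054,0.0327,-0.0292,0.0155,0.045],[-0.005,0.0128,-0.0054,0.0327,-0.0292,0.0155,0.045],[-0.005,0.0128,-0.0054,0.0327,-0.0292,0.0155,0.045],[-0.005,0.0128,-0.0054,0.0327,-0.0292,0.0155,0.045],[-0.005,0.0128,-0.0054,0.0327,-0.0292,0.0155,0.045]]

```text
time_s: 23.75
tool_pos: [0.53, -0.1331, 0.2504]
tool_rot: [-179.9, -0.0, 29.7]
force: [0.4, 0.5, 0.1]
grip_width: 0.0453
grasp_force: 0.0
```

```bash
python3 - <<'E'
from h import *
from scipy.optimize import minimize
inb(); o,A=board()
old={n:cv2.imread(f"pics/{n}0.png") for n in("top","side")}; cams={n:cam(n) for n in("top","side")}
def red(im,boxd):
    h=cv2.cvtColor(im,cv2.COLOR_BGR2HSV); m=cv2.inRange(h,(0,150,60),(8,255,255))|cv2.inRange(h,(172,150,60),(180,255,255))
    k=np.zeros_like(m); x0,y0,x1,y1=boxd; k[y0:y1,x0:x1]=m[y0:y1,x0:x1]; return k>0
B={"top":(120,160,250,285),"side":(220,125,315,225)}
def mask(c,x,z,th,f=4):
    P=np.array([[i*.031,j*.007,k*.014] for i in(1,-1) for j in(1,-1) for k in(1,-1)])
    Q=np.array([[np.cos(th),np.sin(th),0],[-np.sin(th),np.cos(th),0],[0,0,1]]).T  # clockwise th
    W=o+(np.array([x,-.0855,z])+P@np.array([[np.cos(th),-np.sin(th),0],[np.sin(th),np.cos(th),0],[0,0,1]]).T[:, :] @np.eye(3))@A.T
    h=cv2.convexHull(proj(c,W).astype(np.float32)); m=np.zeros((420*f,560*f),np.uint8); cv2.fillConvexPoly(m,((h+.5)*f).astype(int),1)
    return cv2.resize(m.astype(np.float32),(560,420),interpolation=cv2.INTER_AREA)
new={n:cams[n]["frame"][:,:,::-1].copy() for n in cams}
for nm,ims,x0,ths in(("before",old,.104,np.arange(-.3,.31,.1)),("after",new,.019,np.r_[np.arange(1.8,2.7,.1),-np.arange(1.8,2.7,.1)])):
    R_={n:red(ims[n],B[n]) for n in ims}; print(nm,{n:int(r.sum()) for n,r in R_.items()})
    best=sorted((sum(np.abs(mask(cams[n],x0+dx,z,th)-R_[n]).sum() for n in R_),th,z,dx) for th in ths for z in np.arange(.046,.074,.002) for dx in(-.004,-.002,0,.002,.004))[:4]
    print(np.round(best,3).tolist())
a=new["top"][150:310,110:280]; b=new["side"][110:270,205:375]
cv2.imwrite("pics/c9.png",cv2.resize(np.hstack([a,b]),None,fx=2.35,fy=2.35,interpolation=2))
for n in("top","side"): print(n,[(round(d["p"],2),d["extent"]) for d in silhouettes(n,"punch_cup")])
E
```

```text
t 23.75 tcp in board mm [ 112.8 -228.5  151.8] err rotvec [ 0.197 -0.5   -0.724] F board [ 0.3  0.6 -0.1] T board [-0.04 -0.08 -0.04] w 0.0453 gf 0.0 q [ 22.   6. -11.  95.   1.  79. -50.]
before {'top': 269, 'side': 292}
[[192.25, 0.0, 0.068, -0.004], [195.875, 0.0, 0.07, -0.004], [196.25, 0.0, 0.068, -0.002], [197.812, 0.0, 0.07, -0.002]]
after {'top': 187, 'side': 253}
[[293.125, -2.0, 0.058, 0.002], [294.188, -1.9, 0.058, 0.002], [297.438, -1.9, 0.054, 0.0], [297.938, -2.0, 0.056, 0.0]]
top [(0.81, [329.1, 144.0, 350.7, 177.1])]
side [(0.74, [344.1, 260.5, 381.6, 318.3]), (0.36, [221.4, 141.8, 314.2, 223.1])]
```

View pics/c9.png

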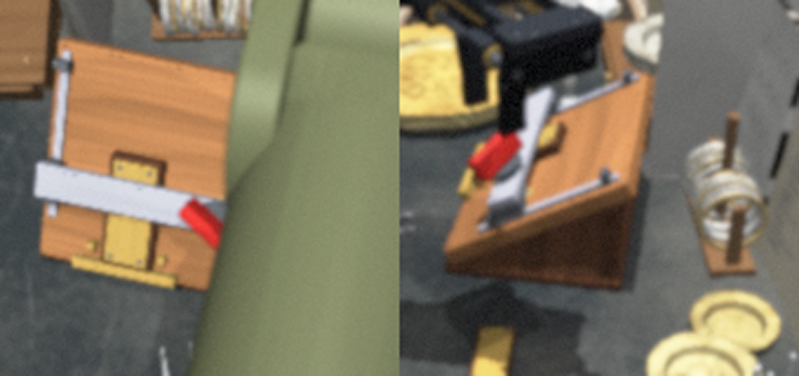

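```bash
python3 - <<'E'
from h import *
o,A=board(); c=cam("side")
def red(im):
    h=cv2.cvtColor(im,cv2.COLOR_BGR2HSV); m=cv2.inRange(h,(0,150,60),(8,255,255))|cv2.inRange(h,(172,150,60),(180,255,255))
    k=np.zeros_like(m); k[125:225,220:315]=m[125:225,220:315]; return k>0
def mask(x,z,th,f=4):
    P=np.array([[i*.031,j*.007,k*.014] for i in(1,-1) for j in(1,-1) for k in(1,-1)])
    Q=np.array([[np.cos(th),np.sin(th),0],[-np.sin(th),np.cos(th),0],[0,0,1]])
    h=cv2.convexHull(proj(c,o+(np.array([x,-.0855,z])+P@Q.T)@A.T).astype(np.float32)); m=np.zeros((420*f,560*f),np.uint8); cv2.fillConvexPoly(m,((h+.5)*f).astype(int),1)
    return cv2.resize(m.astype(np.float32),(560,420),interpolation=cv2.INTER_AREA)
for n,im,x,ths in(("before",cv2.imread("pics/side0.png"),.102,np.arange(-.2,.21,.1)),("t8",cv2.imread("pics/side8.png"),.017,np.arange(1.4,2.6,.1)),("now",c["frame"][:,:,::-1].copy(),.017,np.arange(1.4,2.6,.1))):
    r=red(im); print(n,r.sum(),np.round(sorted((np.abs(mask(x+d,z,th)-r).sum(),th,z,d) for th in ths for z in np.arange(.046,.076,.002) for d in(-.002,0,.002))[:4],3).tolist())
E
```

```text
before 292 [[89.562, 0.2, 0.068, -0.002], [92.062, 0.2, 0.07, -0.002], [96.625, 0.1, 0.07, 0.0], [97.25, 0.2, 0.072, -0.002]]
t8 259 [[71.812, 1.9, 0.058, 0.002], [74.938, 1.8, 0.058, 0.002], [75.375, 1.8, 0.056, 0.002], [75.875, 1.9, 0.056, 0.002]]
now 263 [[66.188, 1.9, 0.058, 0.002], [69.438, 1.8, 0.058, 0.002], [72.625, 1.8, 0.056, 0.002], [73.875, 1.9, 0.056, 0.002]]
```

>>> play_rows:
  steps:
    - [[-0.031,0.021,0,0,0,0,0.045],[-0.031,0.021,0,0,0,0,0.045],[-0.031,0.021,0,0,0,0,0.045],[-0.031,0.021,0,0,0,0,0.045],[-0.031,0.021,0,0,0,0,0.045],[-0.031,0.021,0,0,0,0,0.045],[-0.031,0.021,0,0,0,0,0.045],[-0.031,0.021,0,0,0,0,0.045],[0,0,0,0,0,0,0.045]]

```text
time_s: 24.9
tool_pos: [0.3949, -0.4044, 0.2507]
tool_rot: [179.9, 0.1, 29.5]
force: [-0.4, -1.0, -0.2]
grip_width: 0.045
grasp_force: 0.0
```

```bash
python3 - <<'E'
from h import *
o,A=board(); c=cam("top"); print(get_obs()["tool_pos"],get_obs()["qpos"].round(0))
def red(im):
    h=cv2.cvtColor(im,cv2.COLOR_BGR2HSV); m=cv2.inRange(h,(0,150,60),(8,255,255))|cv2.inRange(h,(172,150,60),(180,255,255))
    k=np.zeros_like(m); k[160:285,120:250]=m[160:285,120:250]; return k>0
for n,im,z in(("before",cv2.imread("pics/top0.png"),.081),("now",c["frame"][:,:,::-1].copy(),.069)):
    r=red(im); ys,xs=np.nonzero(r); print(n,r.sum())
    q=np.array([A.T@(onplane(c,u,o+A@[0,0,z],A[:,2])-o) for u in zip(xs,ys)])[:,:2]
    u,s,v=np.linalg.svd(q-q.mean(0)); d=v[0]*np.sign(v[0][0]); print("centre",q.mean(0).round(4),"ext",np.ptp((q-q.mean(0))@d).round(4),"clockwise angle rad",np.arctan2(-d[1],d[0]).round(3))
E
```

```text
[ 0.39719113 -0.40141485  0.2506476 ] [ 39.   7.   4.  93.  -1.  79. -17.]
before 269
centre [ 0.1031 -0.0883] ext 0.0667 clockwise angle rad -0.032
now 290
centre [ 0.0238 -0.0903] ext 0.0599 clockwise angle rad -0.959
```

```bash
python3 - <<'E'
from h import *
from scipy.optimize import minimize
o,A=board(); C={n:cam(n) for n in("top","side")}
def red(im,b):
    h=cv2.cvtColor(im,cv2.COLOR_BGR2HSV); m=cv2.inRange(h,(0,150,60),(8,255,255))|cv2.inRange(h,(172,150,60),(180,255,255))
    k=np.zeros_like(m); x0,y0,x1,y1=b; k[y0:y1,x0:x1]=m[y0:y1,x0:x1]; return (k>0).astype(np.float32)
B={"top":(120,160,250,285),"side":(220,125,315,225)}
def mask(c,x,y,z,th,f=8):
    P=np.array([[i*.031,j*.007,k*.014] for i in(1,-1) for j in(1,-1) for k in(1,-1)])
    Q=np.array([[np.cos(th),np.sin(th),0],[-np.sin(th),np.cos(th),0],[0,0,1]])
    h=cv2.convexHull(proj(c,o+(np.array([x,y,z])+P@Q.T)@A.T).astype(np.float32)); m=np.zeros((420*f,560*f),np.uint8); cv2.fillConvexPoly(m,((h+.5)*f*16).astype(int),1,shift=4)
    return cv2.resize(m.astype(np.float32),(560,420),interpolation=cv2.INTER_AREA)
new={n:C[n]["frame"][:,:,::-1].copy() for n in C}; old={n:cv2.imread(f"pics/{n}0.png") for n in C}
g=lambda m:cv2.GaussianBlur(m,(0,0),1.5)
for nm,ims,x0,z0,t0 in(("before",old,102,68,0),("now",new,19,56,2.18)):
    r={n:g(red(ims[n],B[n])) for n in C}
    for use in(("top","side"),("top",),("side",)):
        if len(use)==2:
            s=minimize(lambda p:sum(((g(mask(C[n],p[0]/1e3,p[1]/1e3,p[2]/1e3,p[3]/10))-r[n])[120:300,100:330]**2).sum() for n in use),[x0,-86,z0,t0*10],method="Nelder-Mead",options=dict(maxfev=160,initial_simplex=np.array([[x0,-86,z0,t0*10]]+[[x0+3*(i==0),-86+3*(i==1),z0+3*(i==2),t0*10+(i==3)] for i in range(4)])))
            print(nm,s.x.round(2),round(s.fun,1))
E
```

```text
before [ 99.66 -85.97  70.03  -0.16] 44.0
now [ 19.66 -86.98  58.22  21.12] 41.0
```

```bash
python3 - <<'E'
from h import *
o,A=board(); c=cam("top")
xs=np.arange(-.06,.15,.0005)
def edges(im,ys,z=.030):
    g=im[:,:,0].astype(np.float32) # blue: white bar high, wood/brass low
    acc=np.mean([cv2.remap(g,*[proj(c,[o+A@[x,y,z] for x in xs]).astype(np.float32)[:,i].reshape(1,-1) for i in(0,1)],cv2.INTER_LINEAR)[0] for y in ys],0)
    h=(acc.max()+np.percentile(acc,40))/2; i=np.nonzero(acc>h)[0]; return xs[i[0]],xs[i[-1]],acc.max(),np.percentile(acc,40)
for ys in(np.arange(.0,.02,.002),np.arange(.035,.065,.003),np.arange(-.05,-.03,.002)):
    print(np.round(edges(cv2.imread("pics/top0.png"),ys),4),np.round(edges(c["frame"][:,:,::-1],ys),4))
E
```

```text
[8.55000e-02 1.18000e-01 2.33137e+02 9.45289e+01] [5.000000e-03 3.800000e-02 2.414428e+02 1.032605e+02]
[8.550000e-02 1.180000e-01 2.318997e+02 9.498890e+01] [5.000000e-03 3.800000e-02 2.405867e+02 1.014928e+02]
[8.550000e-02 1.180000e-01 2.344798e+02 9.285630e+01] [5.000000e-03 3.850000e-02 2.425714e+02 9.513430e+01]
```

```bash
python3 - <<'E'
from h import *
o,A=board(); a=o+A@[.08,-.025,.12]; print(a,get_obs()["tool_pos"])
plan(a,btool(-np.pi/2),12)
E
```

```text
[0.56305369 0.068056   0.20641367] [ 0.40029484 -0.39795858  0.25095378]
12 rows: [0.0396, -0.0148, 0.0018] [-0.041, 0.0177, -0.0669]
```

>>> play_rows:
  steps:
    - [[0.0396,-0.0148,0.0018,-0.041,0.0177,-0.0669,0.0],[0.0396,-0.0148,0.0018,-0.041,0.0177,-0.0669,0.0],[0.0396,-0.0148,0.0018,-0.041,0.0177,-0.0669,0.0],[0.0396,-0.0148,0.0018,-0.041,0.0177,-0.0669,0.0],[0.0396,-0.0148,0.0018,-0.041,0.0177,-0.0669,0.0],[0.0396,-0.0148,0.0018,-0.041,0.0177,-0.0669,0.0],[0.0396,-0.0148,0.0018,-0.041,0.0177,-0.0669,0.0],[0.0396,-0.0148,0.0018,-0.041,0.0177,-0.0669,0.0],[0.0396,-0.0148,0.0018,-0.041,0.0177,-0.0669,0.0],[0.0396,-0.0148,0.0018,-0.041,0.0177,-0.0669,0.0],[0.0396,-0.0148,0.0018,-0.041,0.0177,-0.0669,0.0],[0.0396,-0.0148,0.0018,-0.041,0.0177,-0.0669,0.0]]

```text
time_s: 26.3
tool_pos: [0.5629, 0.0694, 0.206]
tool_rot: [149.9, 0.1, 77.4]
force: [0.8, 0.5, 0.2]
grip_width: 0.0005
grasp_force: 0.0
```

```bash
python3 - <<'E'
from h import *
inb()
o,A=board(); plan(o+A@[.075,-.025,.024],btool(-np.pi/2),6)
E
```

```text
t 26.3 tcp in board mm [ 79.4 -23.7 119.9] err rotvec [-1.000e-03  2.000e-03 -1.575e+00] F board [ 0.7  0.6 -0.1] T board [-0.02  0.45  0.04] w 0.0005 gf 0.0 q [ 13. -10. -30. 120.  14.  43. -38.]
6 rows: [-0.0002, -0.0008, 0.016] [0.0004, -0.0001, 0.0008]
```

>>> play_rows:
  steps:
    - [[0,-0.0008,0.016,0,0,0,0.0],[0,-0.0008,0.016,0,0,0,0.0],[0,-0.0008,0.016,0,0,0,0.0],[0,-0.0008,0.016,0,0,0,0.0],[0,-0.0008,0.016,0,0,0,0.0],[0,-0.0008,0.016,0,0,0,0.0],[0,-0.005,0,0,0,0,0.0],[0,-0.005,0,0,0,0,0.0],[0,0,0,0,0,0,0.0]]

```text
time_s: 27.2
tool_pos: [0.5966, 0.0583, 0.1154]
tool_rot: [150.0, 0.1, 77.1]
force: [0.7, 0.9, -1.1]
grip_width: 0.0004
grasp_force: 0.0
```

```bash
python3 - <<'E'
from h import *
inb()
E
```

```text
t 27.2 tcp in board mm [ 64.7 -27.   23.8] err rotvec [-1.000e-03 -2.000e-03 -1.571e+00] F board [-0.2  1.1 -1.1] T board [-0.04  0.53 -0.05] w 0.0004 gf 0.0 q [ 14.   1. -31. 122.  28.  33. -50.]
```

Now approach the bar's upper edge gently.

>>> play_rows:
  steps:
    - [[0,-0.004,0,0,0,0,0.0],[0,-0.004,0,0,0,0,0.0],[0,-0.003,0,0,0,0,0.0],[0,0,0,0,0,0,0.0]]

```text
time_s: 27.6
tool_pos: [0.5879, 0.0593, 0.1096]
tool_rot: [150.1, 0.1, 77.0]
force: [-0.1, -0.2, -0.8]
grip_width: 0.0007
grasp_force: 0.0
```

```bash
python3 - <<'E'
from h import *
inb()
E
```

```text
t 27.6 tcp in board mm [ 54.2 -28.   23.1] err rotvec [-0.002 -0.003 -1.57 ] F board [-0.5 -0.2 -0.7] T board [-0.02  0.49 -0.01] w 0.0007 gf 0.0 q [ 14.   1. -32. 124.  29.  33. -51.]
```

>>> play_rows:
  steps:
    - [[0,-0.002,0,0,0,0,0.0],[0,-0.001,0,0,0,0,0.0],[0,0,0,0,0,0,0.0]]

```text
time_s: 27.9
tool_pos: [0.5857, 0.0598, 0.1081]
tool_rot: [150.1, 0.1, 77.0]
force: [0.6, 0.3, 0.8]
grip_width: 0.0004
grasp_force: 0.0
```

```bash
python3 - <<'E'
from h import *
inb()
E
```

```text
t 27.9 tcp in board mm [ 51.5 -28.   22.9] err rotvec [-1.000e-03 -3.000e-03 -1.569e+00] F board [0.8 0.4 0.4] T board [-0.02  0.47 -0.  ] w 0.0004 gf 0.0 q [ 14.   0. -32. 124.  29.  33. -52.]
```

>>> play_rows:
  steps:
    - [[0,-0.002,0,0,0,0,0.0],[0,-0.002,0,0,0,0,0.0],[0,0,0,0,0,0,0.0]]

```text
time_s: 28.2
tool_pos: [0.5821, 0.0606, 0.1059]
tool_rot: [150.1, 0.1, 77.0]
force: [0.7, -0.5, -0.7]
grip_width: 0.0008
grasp_force: 0.0
```

```bash
python3 - <<'E'
from h import *
inb()
E
```

```text
t 28.2 tcp in board mm [ 47.2 -28.   22.9] err rotvec [-1.00e-03 -3.00e-03 -1.57e+00] F board [ 0.3 -0.3 -1. ] T board [-0.04  0.53 -0.02] w 0.0008 gf 0.0 q [ 14.   0. -32. 125.  29.  32. -52.]
```

>>> play_rows:
  steps:
    - [[0,-0.002,0,0,0,0,0.0],[0,0,0,0,0,0,0.0]]

```text
time_s: 28.4
tool_pos: [0.5807, 0.061, 0.1053]
tool_rot: [150.0, 0.1, 77.0]
force: [-0.1, 0.4, -0.9]
grip_width: 0.0004
grasp_force: 0.0
```

```bash
python3 - <<'E'
from h import *
inb()
E
```

```text
t 28.4 tcp in board mm [ 45.7 -27.9  23. ] err rotvec [-1.000e-03 -3.000e-03 -1.569e+00] F board [-0.6  0.4 -0.7] T board [-0.    0.52  0.02] w 0.0004 gf 0.0 q [ 14.   0. -32. 125.  29.  32. -52.]
```

>>> play_rows:
  steps:
    - [[0,-0.002,0,0,0,0,0.0],[0,0,0,0,0,0,0.0]]

```text
time_s: 28.6
tool_pos: [0.58, 0.0613, 0.105]
tool_rot: [149.9, 0.0, 77.0]
force: [4.6, -1.2, -1.4]
grip_width: 0.0005
grasp_force: 1.8
```

```bash
python3 - <<'E'
from h import *
inb()
E
```

```text
t 28.6 tcp in board mm [ 44.9 -27.9  23.2] err rotvec [-2.000e-03 -1.000e-03 -1.569e+00] F board [ 3.5 -0.2 -3.6] T board [-0.05 -0.35  0.01] w 0.0005 gf 1.8 q [ 14.  -0. -32. 125.  29.  32. -52.]
```

>>> play_rows:
  steps:
    - [[0,-0.002,0,0,0,0,0.0],[0,0,0,0,0,0,0.0]]

```text
time_s: 28.8
tool_pos: [0.5793, 0.0615, 0.1049]
tool_rot: [149.8, 0.0, 77.0]
force: [7.5, -1.8, -1.4]
grip_width: 0.0007
grasp_force: 3.1
```

```bash
python3 - <<'E'
from h import *
inb()
E
```

```text
t 28.8 tcp in board mm [ 44.2 -27.8  23.4] err rotvec [-4.000e-03  1.000e-03 -1.569e+00] F board [ 6.  -0.1 -5.1] T board [-0.12 -0.89 -0.02] w 0.0007 gf 3.1 q [ 14.  -0. -32. 125.  29.  32. -53.]
```

>>> play_rows:
  steps:
    - [[0,-0.001,0,0,0,0,0.0],[0,0,0,0,0,0,0.0]]

```text
time_s: 29.0
tool_pos: [0.5792, 0.0615, 0.1049]
tool_rot: [149.7, -0.0, 77.0]
force: [9.9, -2.9, -1.7]
grip_width: 0.0004
grasp_force: 4.0
```

```bash
python3 - <<'E'
from h import *
inb()
E
```

```text
t 29.0 tcp in board mm [ 44.2 -27.8  23.5] err rotvec [-0.004  0.003 -1.568] F board [ 8.1 -0.6 -6.6] T board [-0.11 -1.36  0.  ] w 0.0004 gf 4.0 q [ 14.  -0. -32. 125.  29.  32. -53.]
```

>>> play_rows:
  steps:
    - [[0,-0.002,0,0,0,0,0.0],[0,-0.002,0,0,0,0,0.0],[0,0,0,0,0,0,0.0]]

```text
time_s: 29.3
tool_pos: [0.5789, 0.0618, 0.1054]
tool_rot: [149.4, -0.1, 77.0]
force: [18.6, -5.2, -2.1]
grip_width: 0.0003
grasp_force: 7.6
```

```bash
python3 - <<'E'
from h import *
inb()
o,A=board(); c=cam("top")
xs=np.arange(-.06,.15,.00025)
def edges(im,ys,z=.030):
    g=im[:,:,0].astype(np.float32)
    acc=np.mean([cv2.remap(g,*[proj(c,[o+A@[x,y,z] for x in xs]).astype(np.float32)[:,i].reshape(1,-1) for i in(0,1)],cv2.INTER_LINEAR)[0] for y in ys],0)
    h=(acc.max()+np.percentile(acc,40))/2; i=np.nonzero(acc>h)[0]; return xs[i[0]],xs[i[-1]],acc.max(),np.percentile(acc,40)
print(np.round(edges(c["frame"][:,:,::-1],np.arange(.05,.075,.003)),4),np.round(edges(cv2.imread("pics/top8.png"),np.arange(.05,.075,.003)),4))
E
```

```text
t 29.3 tcp in board mm [ 44.1 -27.6  24.1] err rotvec [-0.007  0.009 -1.568] F board [ 15.6  -1.  -11.5] T board [-0.32 -2.99 -0.03] w 0.0003 gf 7.6 q [ 14.  -0. -32. 125.  29.  31. -53.]
[3.800000e-03 3.630000e-02 2.416354e+02 1.256240e+02] [5.500000e-03 3.750000e-02 2.391681e+02 1.282363e+02]
```

>>> play_rows:
  steps:
    - [[0,0.005,0,0,0,0,0.0],[0,0.01,0,0,0,0,0.0],[0,0.01,0,0,0,0,0.0],[0,0,-0.02,0,0,0,0.0],[0,0,-0.03,0,0,0,0.0],[0,0,-0.03,0,0,0,0.0],[0,0,-0.03,0,0,0,0.0],[0,0,0,0,0,0,0.0]]

```text
time_s: 30.15
tool_pos: [0.542, 0.072, 0.2131]
tool_rot: [149.7, -0.0, 77.1]
force: [0.8, -0.6, -0.4]
grip_width: 0.0002
grasp_force: 0.0
```

```bash
python3 - <<'E'
from h import *
inb(); plan([.40,-.38,.26],down(30),12)
E
```

```text
t 30.15 tcp in board mm [ 64.8 -25.9 136.5] err rotvec [-0.005  0.004 -1.57 ] F board [ 0.6 -0.4 -0.8] T board [ 0.02  0.41 -0.  ] w 0.0002 gf 0.0 q [ 13. -14. -30. 122.  12.  44. -37.]
12 rows: [-0.0385, 0.0131, -0.0018] [0.0416, -0.0181, 0.0668]
```

>>> play_rows:
  steps:
    - [[-0.0385,0.0131,-0.0018,0.0416,-0.0181,0.0668,0.0],[-0.0385,0.0131,-0.0018,0.0416,-0.0181,0.0668,0.0],[-0.0385,0.0131,-0.0018,0.0416,-0.0181,0.0668,0.0],[-0.0385,0.0131,-0.0018,0.0416,-0.0181,0.0668,0.0],[-0.0385,0.0131,-0.0018,0.0416,-0.0181,0.0668,0.0],[-0.0385,0.0131,-0.0018,0.0416,-0.0181,0.0668,0.0],[-0.0385,0.0131,-0.0018,0.0416,-0.0181,0.0668,0.0],[-0.0385,0.0131,-0.0018,0.0416,-0.0181,0.0668,0.0],[-0.0385,0.0131,-0.0018,0.0416,-0.0181,0.0668,0.0],[-0.0385,0.0131,-0.0018,0.0416,-0.0181,0.0668,0.0],[-0.0385,0.0131,-0.0018,0.0416,-0.0181,0.0668,0.0],[-0.0385,0.0131,-0.0018,0.0416,-0.0181,0.0668,0.0]]

```text
time_s: 31.35
tool_pos: [0.3975, -0.3831, 0.2557]
tool_rot: [-179.6, 0.4, 29.8]
force: [1.2, -0.5, 0.9]
grip_width: 0.0003
grasp_force: 0.0
```

```bash
python3 - <<'E'
from h import *
o,A=board(); c=cam("top"); s=cam("side")
def red(im,b):
    h=cv2.cvtColor(im,cv2.COLOR_RGB2HSV); m=cv2.inRange(h,(0,150,60),(8,255,255))|cv2.inRange(h,(172,150,60),(180,255,255)); x0,y0,x1,y1=b; y,x=np.nonzero(m[y0:y1,x0:x1]); return x+x0,y+y0
x,y=red(c["frame"],(120,160,250,285)); q=np.array([A.T@(onplane(c,u,o+A@[0,0,.069],A[:,2])-o) for u in zip(x,y)])[:,:2]; v=np.linalg.svd(q-q.mean(0))[2][0]
print(len(x),q.mean(0),np.arctan(-v[1]/v[0]))
x,y=red(s["frame"],(220,125,315,225)); x8,y8=red(cv2.imread("pics/side8.png")[:,:,::-1].copy(),(220,125,315,225)); print("side red now/then",x.mean(),y.mean(),x8.mean(),y8.mean())
print([(round(d["p"],2),d["extent"]) for d in silhouettes("side","punch_cup")],get_obs()["tool_pos"],get_obs()["joint_velocities"].round(1))
E
```

```text
297 [ 0.02275675 -0.09012206] -1.03189617012755
side red now/then 244.51503759398497 175.2218045112782 245.37451737451738 174.96138996138995
[(0.83, [346.8, 259.7, 381.9, 320.3])] [ 0.3960842  -0.3850085   0.25519766] [-2.1 -1.4 -3.9  1.4 -2.  -0.4  0. ]
```

```bash
python3 -c "
from cell import sign_off; print(sign_off())"
```

```text
the job is handed in; nothing more can be done
None
```

I handed the job in at about 31 s with the plaque on the board against the ledge between the pegs and the keeper bar pushed down to its stop; after about 2.2 rad clockwise under pressure the screw is holding by itself, about 12 mm down by the side camera, and the cup is still standing and the arm is clear (after the screw took, I pushed the bar roughly 1.5 mm further down, so its last bit of travel came after the screwing).

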